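Make up a movement kit and a bracelet kit at the watch desk

ROBOT

A 6-joint arm with a two-finger parallel gripper is mounted at the origin on the work surface. World frame = base frame: x ahead of the robot, y to its left, z up, the work surface at z = 0. Lengths are in m, angles in rad, forces in N, time in s.
With the tool pointing down it reaches from about 0.375 to 0.925 m from the base axis. Payload 5.7 kg.
Tool frame: the origin (TCP) lies on the centre line of the jaws, within the pads' length; the fingertips stand 14 mm ahead of it and the grasp point (between the pads) lies 5 mm behind it (env.finger_overhang is the distance from the TCP to the fingertips, in m); y points along the fingers, z is the direction in which the jaws open and shut, and the axes are right-handed (so a half turn about y gives the same grasp; the last joint's range is limited). The gripper opens to 88 mm and grips with 3 to 60 N. Pads are 20 mm wide; open, the fingers measure 115 mm over their backs; the gripper's body (75 mm by 178 mm) begins 61 mm behind the grasp point.
Start: joints at [-1.422, 0.359, 1.51, -0, 1.272, -0.115], TCP at [0.156, -0.579, 0.237] pointing down, gripper open.
Joint ranges: [-2.97, 2.97], [-1.01, 2.36], [0.21, 2.38], [-0.96, 4.11], [0.2, 2.71], [-2.98, 2.98]. Speed limits (rad/s): [2.39, 2.39, 3.14, 3.14, 3.14, 3.14].

INTERFACE

Orientations are given as a unit quaternion [x, y, z, w].
In Python, from bench import env gives the robot as it stands.
- The arm moves only by the tool servo_tool, never from a script. Its argument "plan" is one flat list of numbers, 5 for each row, row after row: the opening, from 0 (shut) to 1 (fully open), then the shift along the tool's x, y, z in units of 300 mm (1.0 is 300 mm), then the turn about the tool's y in units of 0.5 rad (1.0 is 0.5 rad). In form: [fingers, dx, dy, dz, twist, fingers, dx, dy, dz, twist, ...]. A call has 1 to 12 rows; each row is the pose to reach, as a shift and turn from the pose commanded when the call began, along the tool's axes at that moment; what a row does not reach only later rows make up. A row lasts 1/8 s, in which the tool goes at most 62.5 mm and 10.7 degrees, less where a joint would pass 70% of its speed; a pose out of reach is approached as far as the arm can. A call with a number of a shift or a turn outside -1 to 1 is refused whole. A call with a gripper value outside its range is refused whole. The fingers move at their own pace and stop on an object; "grip_force" is the grip in N (left out, the last holds). Time passes only in rows, so rows that repeat a pose let the fingers close. It gives the time, the measured TCP pose, the force and the opening at its end, in the units of the state.
- env.sense(): the state, without advancing time (a new reading comes with each control period).
- env.camera(name): name is "side" or "top"; returns a dict with "pixels" (420x560x3 uint8, red, green, blue), "mtx" (3x3 intrinsics, pixels), "dist" ([k1, k2, p1, p2, k3] as OpenCV has them; the pictures are not rectified), "rvec" (rotation vector, rad) and "tvec" (3), from world to camera coordinates, as OpenCV has them. Camera axes: x right, y down, z forward; pixel columns grow to the right and rows downward; lengths in m; the calibration is good to about 2 mm. A picture is of the moment at which its call begins. There is no depth.
- env.finish_job(): hands the job in, once; it reports no verdict.
The state is a dict: "t": time; "joints": joint angles; "qvel": joint speeds; "effort": joint torques, N m; "eef_pos": TCP position; "ee_rot": TCP orientation; "wrist_force": force on the tool from outside, world axes, zero at the start; "ft_torque": the same for the moment, N m; "gripper_width": finger opening in m.
Only numpy, scipy, OpenCV 4.12 (cv2) and the standard library are available. Lean on these libraries where they do the work, as an engineer would, in place of code of your own. Each camera call takes 0.05 s, during which the arm holds its last target.

TASK

Make up two watch kits from the stock on the desk. Movement kit, in the wooden two-cell tray: the bare watch movement standing in the large cell with the clear acrylic cover set over it so that its rim rests on the tray floor all round, and the black loupe upright (wide end down) in the small cell. Bracelet kit, in the round ceramic tray: the steel bench block and the slim aluminium spring-bar tube, both standing flat on the tray floor side by side; leave the blower and the screwdriver rack where they are.

Things in the scene. Friction and masses are not known exactly. Their poses are not given: they have to be found in the camera images.
- wood_tray: Target, fixed: low dark wooden tray with cork floor, 105 (its x) by 185 mm (its y); floor 5 mm thick, rim and divider 12 mm high (7 over the tray floor), 5 mm thick. Large cell 95 (x) by 105 (y) mm inside, centred at x 0, y -35 mm; small cell 95 by 65 mm inside, centred at x 0, y +55 mm. Origin: centre of underside, z up. Yaw up to 0.35 rad either way; left or right of the desk's middle.
- round_tray: Target, fixed on the desk: low round grey ceramic tray, 148 mm outside diameter, about 134 mm across the inner floor, floor 5 mm thick, rim 12 mm over the desk (7 mm over the tray floor). Origin: centre of its underside; z up.
- movement: Loose: bare watch movement in its steel ring, a flat disc 34 mm in diameter and 16 mm high with straight sides, brass plate and little wheels on top; about 60 g. Origin: centre of its underside; z up. Round, so its yaw does not matter.
- cover: Loose: clear acrylic movement cover, an inverted round cup, 56 mm outside and 50 mm inside diameter, 28 mm high (25 mm high inside), open below, with a round aluminium knob 16 mm in diameter on the middle of its top, the knob reaching from 28 to 46 mm height; about 45 g. Origin: centre of its underside; z up. Round, so its yaw does not matter.
- loupe: Loose: black watchmaker's loupe, standing on its wide end: straight-sided, 34 mm in diameter up to 20 mm height, then narrowing to 26 mm at 30 mm, top at 36 mm with a glass lens; about 30 g. Origin: centre of its underside; z up. Round, so its yaw does not matter.
- bench_block: Loose: solid round steel bench block, 50 mm in diameter, 25 mm high, straight sides, small dark holes on top; about 380 g. Origin: centre of its underside; z up. Round, so its yaw does not matter.
- pin_tube: Loose: slim plain aluminium tube of spring bars, closed, standing upright, 24 mm in diameter, 52 mm high, straight sides, a dark line round it below the cap; about 50 g. Origin: centre of its underside; z up. Round, so its yaw does not matter.
- blower: Bystander, loose, to be left alone: orange blower bulb standing on its base, 50 mm in diameter, nozzle up to 92 mm height. Origin: centre of its underside.
- driver_rack: Bystander, loose, to be left alone: slotted wooden rack 130 (its x) by 44 by 38 mm with five black screwdrivers standing in a row up to 92 mm height. Origin: centre of its underside.
Not all that is in view belongs to the job. Of the things shaped like the cover, the clear one is meant.

How it is judged:
By the outcome, as a careful person would: the job done as asked, in the order asked, and still so for the second after the job is handed in, with the robot touching nothing.
It also fails if it takes over 102 s, if anything falls off the work surface, if the arm or the gripper's body presses on something with over 40 N, if the wrist force passes 120 N, or if a joint passes its speed limit or range.

## Working session

There is one attempt and no reset: what is moved stays moved. The work goes in short steps, Python scripts to look and compute and a tool call to move; the robot and the scene stay as the last step left them, time stands still between calls to the robot, and variables do not carry over. Pictures are saved under pics/ and viewed, and the job is handed in when it is done.

Besides the shell and the picture viewer there is one more tool, called after "Call:" in YAML: its name, and indented under it one key for each argument. servo_tool: Moves the arm, as the interface text tells. Shifts and turns lie within -1 to 1; 1 stands for 300 mm of shift or 0.5 rad of turn. Its arguments: {"type":"object","properties":{"plan":{"type":"array","items":{"type":"number"}},"grip_force":{"type":"number"}},"required":["plan"]}

```bash
ls; mkdir -p pics; python3 - <<'E'
from bench import env
import cv2,numpy as np
print(env.sense(), env.finger_overhang)
for n in("side","top"):
    c=env.camera(n); cv2.imwrite(f"pics/{n}0.png",cv2.cvtColor(c["pixels"],cv2.COLOR_RGB2BGR))
    np.savez(f"{n}0.npz",**c)
    R=cv2.Rodrigues(np.array(c["rvec"],float))[0]; print(n,-R.T@np.array(c["tvec"]).ravel(),R, c["mtx"],c["dist"])
E
```

```text
pics
{'t': 0.0, 'joints': array([-1.42212399e+00,  3.59486068e-01,  1.51140580e+00,  1.93627917e-06,
        1.27251204e+00, -1.15114213e-01]), 'qvel': array([ 8.93952797e-04,  5.42855722e-04, -6.66968158e-06,  4.72030287e-04,
        1.02915314e-03,  1.31855608e-03]), 'effort': array([ 9.41908511e-04, -5.15375948e+01, -2.70729142e+01,  6.75690989e-02,
        3.51202651e-02, -1.37155589e-04]), 'eef_pos': array([ 0.15632987, -0.57859584,  0.23583099]), 'ee_rot': array([-0.09300232,  0.70160537, -0.70032478,  0.09298214]), 'wrist_force': array([-0.33406504,  0.2236186 ,  0.0998766 ]), 'ft_torque': array([ 0.00073173, -0.01239557,  0.03553842]), 'gripper_width': 0.08794910925506115} 0.014
side [0.22348104 0.72880982 0.66527483] [[-0.88167896 -0.47182407  0.00492472]
 [-0.29210055  0.53758055 -0.79100216]
 [ 0.37056642 -0.69884848 -0.61179353]] [[441.38283102   0.         280.88355864]
 [  0.         441.38283102 216.705969  ]
 [  0.           0.           1.        ]] [-0.02806946  0.          0.          0.          0.        ]
top [ 0.41519575 -0.02026783  1.58029295] [[-0.00675884 -0.9996689  -0.02482769]
 [-0.9902413   0.01014713 -0.13899356]
 [ 0.13919947  0.02364597 -0.98998201]] [[522.61586084   0.         275.57034864]
 [  0.         522.61586084 213.46119255]
 [  0.           0.           1.        ]] [-0.16213247  0.          0.          0.          0.        ]
```

View pics/side0.png

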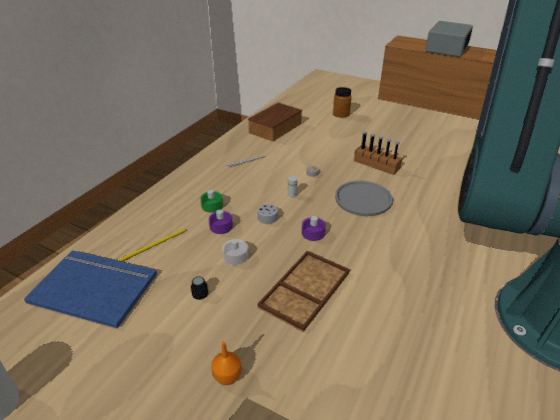

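View pics/top0.png

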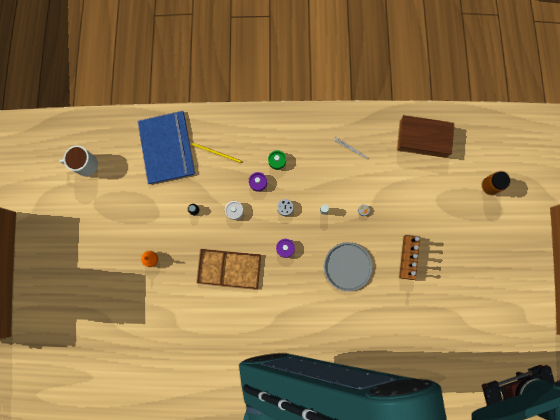

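```bash
python3 - <<'E'
import cv2
a=cv2.imread("pics/top0.png")[135:305,130:450]; cv2.imwrite("pics/topz.png",cv2.resize(a,(800,425),interpolation=cv2.INTER_CUBIC))
a=cv2.imread("pics/side0.png")[140:340,170:430]; cv2.imwrite("pics/sidez.png",cv2.resize(a,(780,600),interpolation=cv2.INTER_CUBIC))
E
```

```text
(no output)
```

View pics/topz.png

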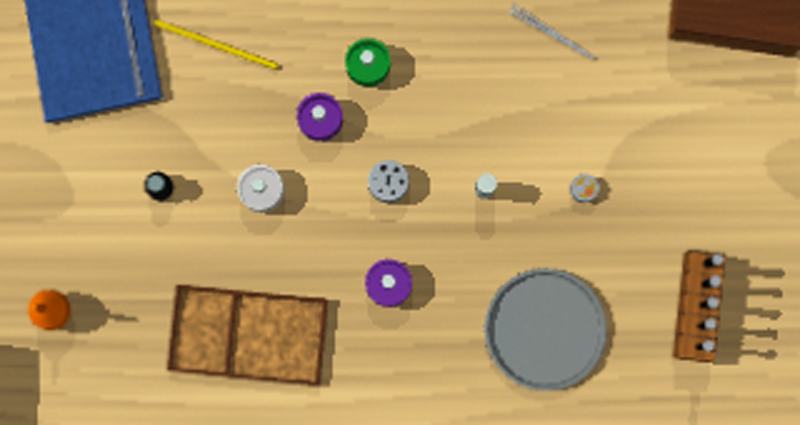

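View pics/sidez.png

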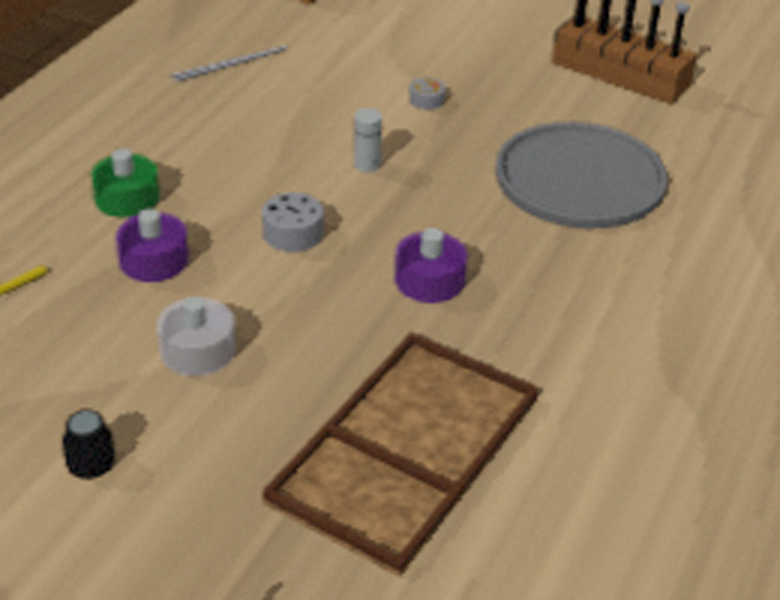

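```bash
cat >h.py <<'E'
import cv2,numpy as np
def load(n): return dict(np.load(n))
def ray(c,uv,z):
    p=cv2.undistortPoints(np.array([[uv]],float),c["mtx"],c["dist"])[0,0]
    R=cv2.Rodrigues(c["rvec"].astype(float))[0];C=-R.T@c["tvec"].ravel();d=R.T@np.array([p[0],p[1],1.])
    return (C+d*(z-C[2])/d[2])[:2]
def proj(c,P): return cv2.projectPoints(np.array([P],float).reshape(-1,1,3),c["rvec"],c["tvec"],c["mtx"],c["dist"])[0][:,0]
def blob(c,roi,kind):
    x0,y0,x1,y1=roi; im=cv2.resize(c["pixels"][y0:y1,x0:x1],None,fx=4,fy=4,interpolation=cv2.INTER_CUBIC)
    hsv=cv2.cvtColor(im,cv2.COLOR_RGB2HSV); h,s,v=cv2.split(hsv)
    if kind=="grey": m=(s<60)
    if kind=="black": m=(v<60)|(s<70)
    if kind=="purple": m=((h>120)&(h<165)&(s>80))|(s<60)
    if kind=="wood": m=((v<125)&(s>70))
    m=m.astype(np.uint8)*255; m=cv2.morphologyEx(m,cv2.MORPH_CLOSE,np.ones((9,9)))
    cs=max(cv2.findContours(m,cv2.RETR_EXTERNAL,cv2.CHAIN_APPROX_NONE)[0],key=cv2.contourArea)
    off=lambda p:(np.asarray(p,float)+.5)/4-.5+[x0,y0]
    b=cv2.boundingRect(cs); M=cv2.moments(cs)
    return off((M["m10"]/M["m00"],M["m01"]/M["m00"])),cv2.contourArea(cs)/16,(b[2]/4,b[3]/4),off(cs[:,0]),cs
E
python3 - <<'E'
from h import *
T=load("top0.npz");S=load("side0.npz")
L={"loupe":(.036,(180,196,206,222),(185,268,214,304),"black"),
"cover":(.028,(220,195,250,225),(218,235,254,268),"grey"),
"block":(.025,(272,195,300,222),(253,200,282,226),"grey"),
"tube":(.052,(316,200,334,220),(284,173,302,200),"grey"),
"mov":(.016,(354,201,372,219),(303,163,322,180),"grey"),
"purple":(.030,(271,235,300,262),(298,213,330,242),"purple"),
"round":(.012,(320,236,380,295),(330,178,398,217),"grey")}
for k,(hh,rt,rs,kd) in L.items():
    a=blob(T,rt,kd);b=blob(S,rs,kd)
    print(k,a[0].round(1),a[1:3],ray(T,a[0],hh/2).round(4),"|",b[0].round(1),b[1:3],ray(S,b[0],hh/2).round(4))
def sharp(c,roi):
    a=blob(c,roi,"wood"); q=cv2.minAreaRect(a[4]); return a
for n,c,roi in(("T",T,(190,240,272,296)),("S",S,(250,246,358,330))):
    a=blob(c,roi,"wood")
    w=np.array([ray(c,p,.012) for p in a[3]],np.float32)
    print(n,cv2.minAreaRect(w),cv2.boxPoints(cv2.minAreaRect(w)))
E
```

```text
loupe [193.3 209.1] (91.3125, (11.5, 11.5)) [0.6508 0.2677] | [199.  287.9] (301.375, (17.25, 22.75)) [0.6494 0.2705]
cover [233.8 209.8] (272.71875, (18.75, 19.0)) [0.6479 0.144 ] | [235.  251.6] (578.71875, (26.5, 26.75)) [0.6473 0.1428]
block [284.9 207. ] (216.875, (16.5, 17.0)) [ 0.6551 -0.0112] | [267.1 213.4] (352.15625, (21.25, 20.25)) [ 0.6545 -0.0123]
tube [323.9 208.9] (64.78125, (9.0, 10.25)) [ 0.6462 -0.1287] | [292.1 186.2] (184.78125, (10.0, 21.75)) [ 0.6461 -0.1297]
mov [363.5 209.8] (100.03125, (12.0, 11.5)) [ 0.6446 -0.2503] | [311.6 171.2] (97.25, (12.5, 10.75)) [ 0.6445 -0.2478]
purple [285.  247.7] (272.6875, (19.0, 19.0)) [ 0.5314 -0.0105] | [313.  228.5] (509.8125, (25.0, 26.25)) [ 0.5305 -0.0102]
round [347.8 266.4] (1856.4375, (49.0, 49.0)) [ 0.4738 -0.1986] | [363.3 197.9] (1607.53125, (57.75, 36.5)) [ 0.4727 -0.1963]
T ((0.4693310260772705, 0.15285691618919373), (0.19855935871601105, 0.10557955503463745), 84.1251449584961) [[0.40665662 0.05950203]
 [0.5116817  0.04869532]
 [0.5320054  0.2462118 ]
 [0.42698038 0.2570185 ]]
S ((0.4673736095428467, 0.162477508187294), (0.19690129160881042, 0.11111895740032196), 84.13277435302734) [[0.4020412  0.07022209]
 [0.51257807 0.05886311]
 [0.532706   0.25473294]
 [0.42216915 0.2660919 ]]
```

```bash
python3 - <<'E'
from h import *
for n,f,roi in(("T","top0.npz",(190,240,272,296)),("S","side0.npz",(250,246,358,330))):
    c=load(f); x0,y0,x1,y1=roi
    im=cv2.resize(c["pixels"][y0:y1,x0:x1],None,fx=4,fy=4,interpolation=cv2.INTER_CUBIC)
    h,s,v=cv2.split(cv2.cvtColor(im,cv2.COLOR_RGB2HSV))
    for th in(80,95,105):
        m=(v<th).astype(np.uint8)*255
        cs=max(cv2.findContours(m,cv2.RETR_EXTERNAL,cv2.CHAIN_APPROX_NONE)[0],key=cv2.contourArea)
        w=np.array([ray(c,(p+.5)/4-.5+[x0,y0],.012) for p in cs[:,0].astype(float)],np.float32)
        print(n,th,cv2.minAreaRect(w))
    yaw=-.103; R=np.array([[np.cos(yaw),-np.sin(yaw)],[np.sin(yaw),np.cos(yaw)]])
    ctr=np.array([.4685,.156])
    q=[np.r_[ctr+R@np.array(p),.012] for p in[(-.0525,-.0925),(.0525,-.0925),(.0525,.0925),(-.0525,.0925)]]
    uv=((proj(c,q)-[x0,y0]+.5)*4-.5)
    o=cv2.cvtColor(im,cv2.COLOR_RGB2BGR); cv2.polylines(o,[uv.round().astype(np.int32)],True,(255,255,0),1)
    cv2.imwrite(f"pics/tray{n}.png",o)
E
```

```text
T 80 ((0.49629583954811096, 0.24132543802261353), (0.012334201484918594, 0.06694260984659195), 83.81446838378906)
T 95 ((0.4690910875797272, 0.1458481252193451), (0.16068102419376373, 0.10319171845912933), 84.04312896728516)
T 105 ((0.4701642096042633, 0.15778550505638123), (0.18674102425575256, 0.10421270877122879), 84.27276611328125)
S 80 ((0.46683377027511597, 0.1621866524219513), (0.18799322843551636, 0.10705647617578506), 84.21212768554688)
S 95 ((0.4669909179210663, 0.16162994503974915), (0.19044190645217896, 0.10840661078691483), 84.24360656738281)
S 105 ((0.4670260548591614, 0.16168706119060516), (0.19256342947483063, 0.10921408236026764), 84.25624084472656)
```

View pics/trayT.png

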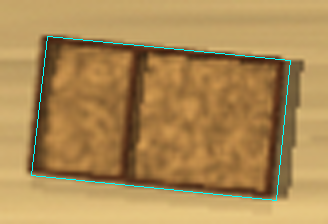

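View pics/trayS.png

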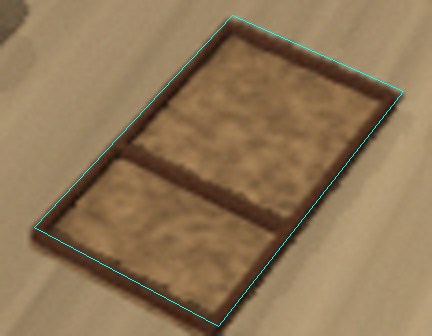

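```bash
cat >>h.py <<'E'
from scipy.spatial.transform import Rotation as Ro
def go(x,y,z):
    from bench import env
    s=env.sense(); R=Ro.from_quat(s["ee_rot"]).as_matrix()
    d=np.array([x,y,z])-s["eef_pos"]; print("t",round(s["t"],2),"pos",s["eef_pos"].round(4),"w",round(s["gripper_width"],4),"F",s["wrist_force"].round(1),"j",s["joints"].round(2))
    print("units",(R.T@d/.3).round(4),"zaxis",R[:,2].round(4),"xaxis",R[:,0].round(3),"down",R[:,1].round(4))
E
python3 -c "
from h import *
go(.6445,-.249,.15)"
```

```text
t 0.1 pos [ 0.1564 -0.5786  0.2359] w 0.0878 F [ 0.2 -0.3 -0.1] j [-1.42  0.36  1.51 -0.    1.27 -0.12]
units [-1.8573  0.2877 -0.636 ] zaxis [ 0.2608 -0.9654 -0.0016] xaxis [-0.965 -0.261 -0.   ] down [-2.0e-04  1.6e-03 -1.0e+00]
```

Call:
servo_tool:
  plan: [1,-0.95,0,-0.3,-1,1,-0.95,0,-0.3,-1,1,-0.95,0,-0.3,-1,1,-0.95,0,-0.3,-1,1,-0.95,0,-0.3,-1,1,-0.95,0,-0.3,-1,1,-0.95,0,-0.3,-1,1,-0.95,0,-0.3,-1]
  grip_force: 15

```text
t: 1.1
eef_pos: [0.407, -0.4188, 0.2364]
ee_rot: [-0.263, 0.657, -0.656, 0.263]
wrist_force: [0.1, 0.5, 0.7]
gripper_width: 0.088
```

```bash
python3 -c "
from h import *
go(.6445,-.249,.12)"
```

```text
t 1.1 pos [ 0.407  -0.4188  0.2364] w 0.088 F [0.1 0.5 0.7] j [-0.92  0.34  1.55 -0.    1.26 -0.11]
units [-0.9636  0.3878  0.1377] zaxis [ 6.906e-01 -7.232e-01 -6.000e-04] xaxis [-0.723 -0.691  0.   ] down [-6.e-04  2.e-04 -1.e+00]
```

Call:
servo_tool:
  plan: [1,-0.964,0,0.138,-1,1,-0.964,0,0.138,-1,1,-0.964,0,0.138,-1,1,-0.964,0,0.138,-1,1,-0.964,0,0.138,-1,1,-0.964,0,0.138,-1,1,-0.964,0.2,0.138,-1]

```text
t: 1.98
eef_pos: [0.6488, -0.2513, 0.1812]
ee_rot: [0.416, -0.567, 0.574, -0.419]
wrist_force: [0.2, -0.8, -1.0]
gripper_width: 0.0879
```

```bash
python3 - <<'E'
from h import *
from bench import env
go(.6445,-.249,.08)
c=env.camera("side"); np.savez("side1.npz",**c); cv2.imwrite("pics/s1.png",cv2.cvtColor(c["pixels"],cv2.COLOR_RGB2BGR))
E
```

```text
t 1.98 pos [ 0.6488 -0.2513  0.1812] w 0.0879 F [ 0.2 -0.8 -1. ] j [-0.47  0.54  1.36 -0.    1.24 -0.16]
units [-0.0038  0.337  -0.0195] zaxis [ 0.9529 -0.3029  0.0111] xaxis [-0.303 -0.953  0.002] down [ 0.0098 -0.0057 -0.9999]
```

View pics/s1.png

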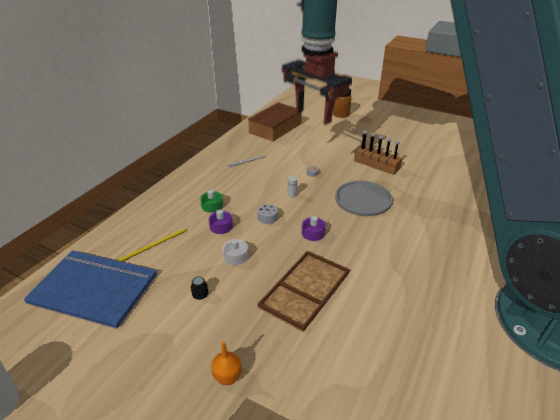

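Call:
servo_tool:
  plan: [0.8,-0.004,0.2,-0.02,-0.616,0.8,-0.004,0.337,-0.02,-0.616,0.8,-0.004,0.337,-0.02,-0.616,0.8,-0.004,0.337,-0.02,-0.616]

```text
t: 2.52
eef_pos: [0.6407, -0.2465, 0.0775]
ee_rot: [0.499, -0.5, 0.501, -0.499]
wrist_force: [-0.2, 0.3, 0.4]
gripper_width: 0.0704
```

```bash
python3 - <<'E'
from h import *
go(.6445,-.249,.018)
E
```

```text
t 2.52 pos [ 0.6407 -0.2465  0.0775] w 0.0704 F [-0.2  0.3  0.4] j [-0.47  0.64  1.46 -0.    1.05 -0.47]
units [0.0081 0.1983 0.0125] zaxis [ 1.     -0.0027  0.0016] xaxis [-0.003 -1.     0.001] down [ 1.6e-03 -9.0e-04 -1.0e+00]
```

Call:
servo_tool:
  plan: [0.8,0.008,0.1,0.0125,0,0.8,0.008,0.198,0.0125,0,0.8,0.008,0.198,0.0125,0,0,0.008,0.198,0.0125,0,0,0.008,0.198,0.0125,0,0,0.008,0.198,0.0125,0,0,0.008,0.198,0.0125,0,0,0.008,0.198,0.0125,0]
  grip_force: 15

```text
t: 3.52
eef_pos: [0.6442, -0.2474, 0.0167]
ee_rot: [-0.5, 0.5, -0.5, 0.5]
wrist_force: [-1.3, -0.4, 4.1]
gripper_width: 0.032
```

```bash
python3 - <<'E'
from h import *
from bench import env
go(.465,.1235,.12)
c=env.camera("side");  cv2.imwrite("pics/s2.png",cv2.resize(cv2.cvtColor(c["pixels"],cv2.COLOR_RGB2BGR)[100:250,230:430],(800,600)))
E
```

```text
t 3.52 pos [ 0.6442 -0.2474  0.0167] w 0.032 F [-1.3 -0.4  4.1] j [-0.47  0.71  1.48  0.    0.95 -0.47]
units [-1.2369 -0.3449 -0.5961] zaxis [1.e+00 1.e-03 5.e-04] xaxis [ 0.001 -1.     0.   ] down [ 5.e-04 -2.e-04 -1.e+00]
```

View pics/s2.png

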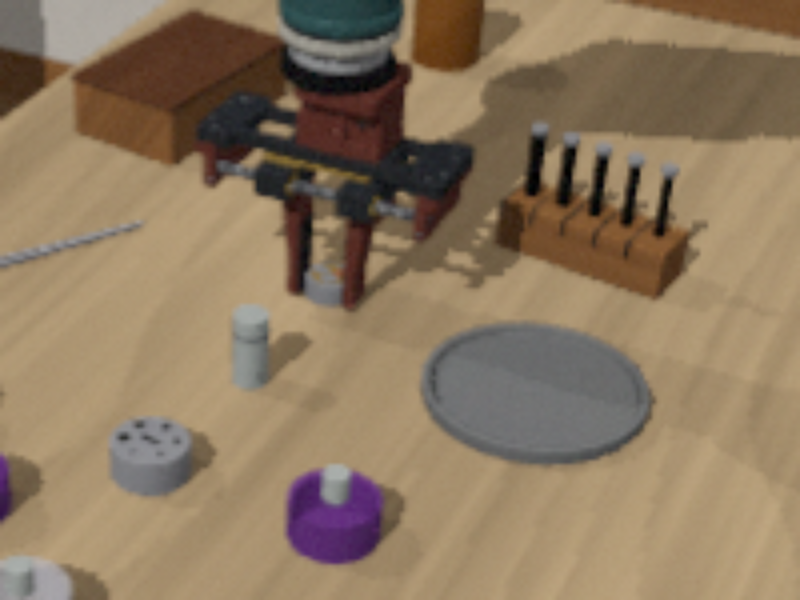

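Call:
servo_tool:
  plan: [0,0,-0.175,0,0,0,0,-0.35,0,0,0,0,-0.35,0,0,0,-0.618,-0.35,-0.298,0,0,-0.618,-0.35,-0.298,0,0,-0.618,-0.35,-0.298,0,0,-0.618,-0.35,-0.298,0,0,-0.618,-0.35,-0.298,0]

```text
t: 4.58
eef_pos: [0.5537, -0.0612, 0.1205]
ee_rot: [0.501, -0.5, 0.499, -0.5]
wrist_force: [-0.2, 0.4, -1.4]
gripper_width: 0.0329
```

```bash
python3 - <<'E'
from h import *
from bench import env
go(.465,.1235,.08)
c=env.camera("side");  cv2.imwrite("pics/s3.png",cv2.resize(cv2.cvtColor(c["pixels"],cv2.COLOR_RGB2BGR)[100:340,170:450],(700,600)))
E
```

```text
t 4.58 pos [ 0.5537 -0.0612  0.1205] w 0.0329 F [-0.2  0.4 -1.4] j [-0.23  0.43  1.73 -0.    0.98 -0.24]
units [-0.6166  0.1354 -0.2936] zaxis [ 1.      0.003  -0.0013] xaxis [ 0.003 -1.    -0.   ] down [-1.3e-03  1.0e-04 -1.0e+00]
```

View pics/s3.png

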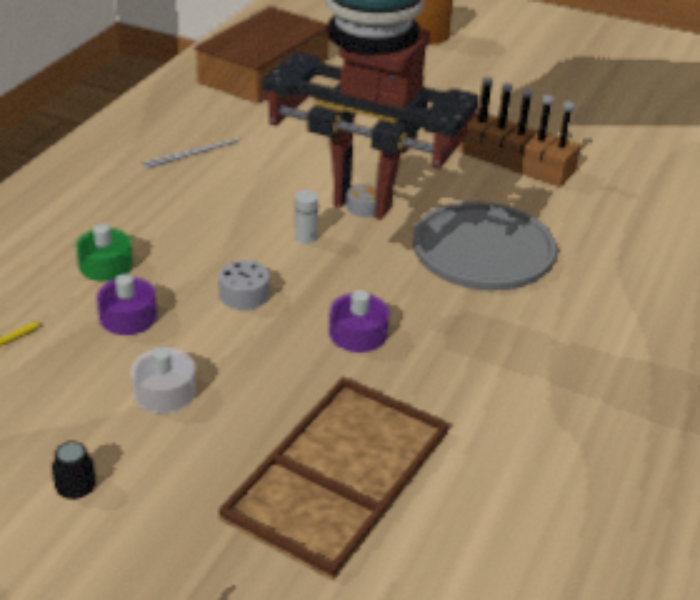

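Call:
servo_tool:
  plan: [0,-0.617,0,-0.294,0,0,-0.617,0,-0.294,0,0,-0.617,0,-0.294,0,0,-0.617,0,-0.294,0,0,-0.617,0.17,-0.294,0,0,-0.617,0.17,-0.294,0,0,-0.617,0.17,-0.294,0]

```text
t: 5.5
eef_pos: [0.4675, 0.1221, 0.0707]
ee_rot: [0.5, -0.5, 0.5, -0.5]
wrist_force: [0.3, 0.5, -1.4]
gripper_width: 0.0322
```

```bash
python3 - <<'E'
from h import *
from bench import env
go(.465,.1235,.0222)
c=env.camera("side");  cv2.imwrite("pics/s4.png",cv2.resize(cv2.cvtColor(c["pixels"],cv2.COLOR_RGB2BGR)[190:340,210:410],(800,600)))
E
```

```text
t 5.5 pos [0.4675 0.1221 0.0707] w 0.0322 F [ 0.3  0.5 -1.4] j [ 0.11  0.42  1.93 -0.    0.79  0.11]
units [-0.0048  0.1618 -0.0084] zaxis [ 1.e+00 -5.e-04  5.e-04] xaxis [-0. -1.  0.] down [ 5.e-04 -1.e-04 -1.e+00]
```

View pics/s4.png

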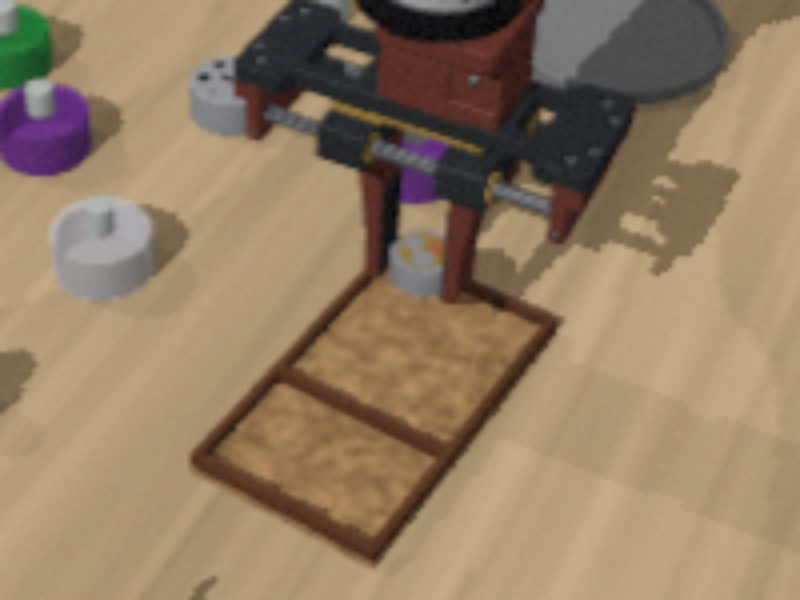

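Call:
servo_tool:
  plan: [0,-0.005,0.1,-0.008,0,0,-0.005,0.16,-0.008,0,0,-0.005,0.16,-0.008,0,0,-0.005,0.16,-0.008,0]

```text
t: 6.05
eef_pos: [0.4648, 0.1244, 0.0234]
ee_rot: [-0.5, 0.499, -0.5, 0.501]
wrist_force: [0.6, 0.1, -0.0]
gripper_width: 0.0323
```

```bash
python3 - <<'E'
from h import *
go(.465,.1235,.0222)
E
```

```text
t 6.05 pos [0.4648 0.1244 0.0234] w 0.0323 F [ 0.6  0.1 -0. ] j [0.12 0.51 1.97 0.   0.66 0.12]
units [0.0029 0.004  0.0005] zaxis [1.e+00 5.e-04 2.e-03] xaxis [ 0.001 -1.    -0.   ] down [ 2.e-03  3.e-04 -1.e+00]
```

Call:
servo_tool:
  plan: [0.57,0,0.003,0,0,0.57,0,0.003,0,0,0.57,0,0.003,0,0,0.57,0,-0.1,0,0,0.57,0,-0.3,0,0,0.57,-0.063,-0.3,0.61,0,0.57,-0.063,-0.3,0.61,0,0.57,-0.063,-0.3,0.61,0,0.57,-0.063,-0.3,0.61,0,0.57,-0.063,-0.3,0.61,0]

```text
t: 7.3
eef_pos: [0.6451, 0.1435, 0.1114]
ee_rot: [0.501, -0.5, 0.499, -0.5]
wrist_force: [-0.2, -0.5, 0.8]
gripper_width: 0.05
```

```bash
python3 - <<'E'
from h import *
from bench import env
go(.6476,.1434,.048)
c=env.camera("side"); np.savez("side5.npz",**c); cv2.imwrite("pics/s5.png",cv2.resize(cv2.cvtColor(c["pixels"],cv2.COLOR_RGB2BGR)[190:340,190:390],(800,600)))
b=blob(c,(285,258,325,290),"grey")
c=env.camera("top");np.savez("top5.npz",**c);cv2.imwrite("pics/t5.png",cv2.resize(cv2.cvtColor(c["pixels"],cv2.COLOR_RGB2BGR)[180:305,180:400],(704,400)))
E
```

```text
t 7.3 pos [0.6451 0.1435 0.1114] w 0.05 F [-0.2 -0.5  0.8] j [0.11 0.57 1.49 0.   1.08 0.11]
units [1.000e-04 2.113e-01 9.000e-03] zaxis [ 1.      0.001  -0.0027] xaxis [ 0.001 -1.     0.   ] down [-2.7e-03 -2.0e-04 -1.0e+00]
```

View pics/s5.png

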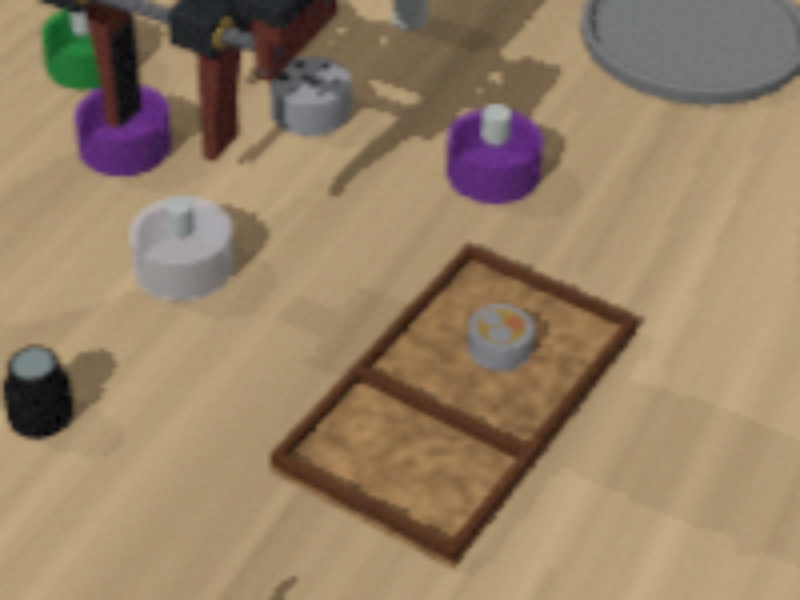

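View pics/t5.png

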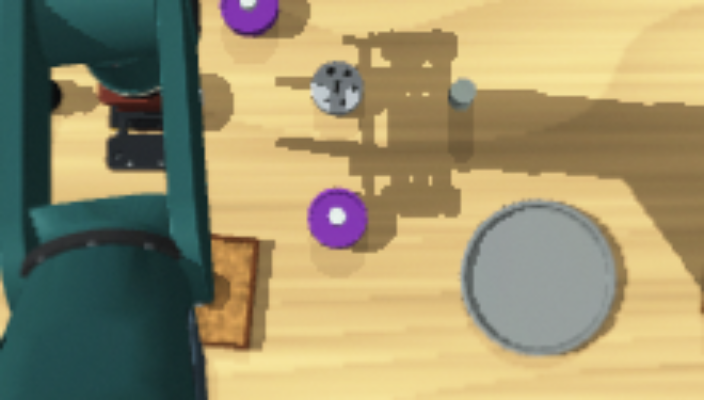

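```bash
python3 - <<'E'
from h import *
S=load("side5.npz")
b=blob(S,(300,260,330,286),"grey")
print(b[0],b[1:3],ray(S,b[0],.013))
S0=load("side0.npz"); b0=blob(S0,(303,163,322,180),"grey")
go(.6476,.1434,.0445)
E
```

```text
[314.69417694 273.77831855] (225.53125, (16.75, 16.75)) [0.46582849 0.12067581]
t 7.4 pos [0.6444 0.1435 0.1117] w 0.0498 F [0.2 0.4 0.6] j [0.11 0.57 1.49 0.   1.08 0.11]
units [2.00e-04 2.24e-01 1.13e-02] zaxis [ 1.      0.0012 -0.0027] xaxis [ 0.001 -1.     0.   ] down [-2.7e-03 -2.0e-04 -1.0e+00]
```

Call:
servo_tool:
  plan: [0.57,0,0.15,0.009,0,0.57,0,0.223,0.009,0,0.57,0,0.223,0.009,0,0,0,0.223,0.009,0,0,0,0.223,0.009,0,0,0,0.223,0.009,0,0,0,0.223,0.009,0,0,0,0.223,0.009,0]

```text
t: 8.4
eef_pos: [0.6492, 0.1436, 0.0456]
ee_rot: [-0.5, 0.5, -0.5, 0.5]
wrist_force: [-0.9, -0.3, 3.3]
gripper_width: 0.0155
```

```bash
python3 - <<'E'
from h import *
go(.6476,.1434,.0445)
E
```

```text
t 8.4 pos [0.6492 0.1436 0.0456] w 0.0155 F [-0.9 -0.3  3.3] j [0.11 0.65 1.53 0.   0.96 0.11]
units [ 0.0007  0.0037 -0.0055] zaxis [ 1.e+00  1.e-03 -1.e-04] xaxis [ 0.001 -1.    -0.   ] down [-1.e-04  1.e-04 -1.e+00]
```

Call:
servo_tool:
  plan: [0,0,-0.1,0,0,0,0,-0.2,0,0,0,0,-0.2,-0.3,0,0,0.065,-0.2,-0.612,0,0,0.065,-0.2,-0.612,0,0,0.065,-0.2,-0.612,0,0,0.065,-0.2,-0.612,0,0,0.065,-0.2,-0.612,0]

```text
t: 9.4
eef_pos: [0.4683, 0.1242, 0.1057]
ee_rot: [-0.499, 0.499, -0.5, 0.501]
wrist_force: [-0.2, -0.3, -1.4]
gripper_width: 0.0156
```

```bash
python3 - <<'E'
from h import *
from bench import env
go(.465,.1232,.051)
c=env.camera("side"); np.savez("side6.npz",**c); cv2.imwrite("pics/s6.png",cv2.resize(cv2.cvtColor(c["pixels"],cv2.COLOR_RGB2BGR)[190:340,190:390],(800,600)))
E
```

```text
t 9.4 pos [0.4683 0.1242 0.1057] w 0.0156 F [-0.2 -0.3 -1.4] j [0.12 0.36 1.9  0.   0.87 0.12]
units [ 0.0033  0.1824 -0.0116] zaxis [1.0e+00 8.0e-04 2.9e-03] xaxis [ 0.001 -1.    -0.   ] down [ 2.9e-03  5.0e-04 -1.0e+00]
```

View pics/s6.png

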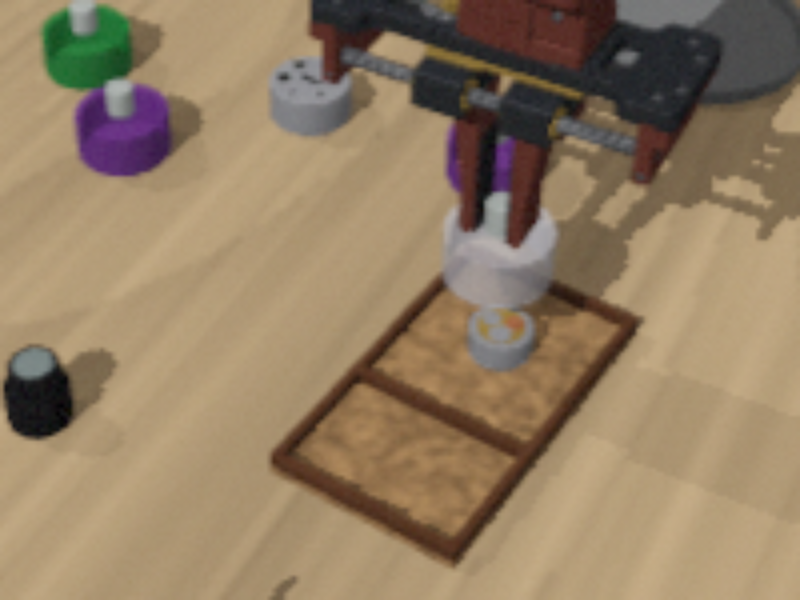

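Call:
servo_tool:
  plan: [0,0.003,0,-0.012,0,0,0.003,0,-0.012,0,0,0.003,0.1,-0.012,0,0,0.003,0.15,-0.012,0,0,0.003,0.182,-0.012,0,0,0.003,0.182,-0.012,0,0,0.003,0.182,-0.012,0]

```text
t: 10.32
eef_pos: [0.4625, 0.1231, 0.0509]
ee_rot: [-0.5, 0.5, -0.5, 0.5]
wrist_force: [-0.4, 0.4, -0.4]
gripper_width: 0.0155
```

```bash
python3 - <<'E'
from h import *
from bench import env
go(.465,.1232,.0506)
c=env.camera("side"); np.savez("side7.npz",**c); cv2.imwrite("pics/s7.png",cv2.resize(cv2.cvtColor(c["pixels"],cv2.COLOR_RGB2BGR)[190:340,190:390],(800,600)))
E
```

```text
t 10.32 pos [0.4625 0.1231 0.0509] w 0.0155 F [-0.4  0.4 -0.4] j [0.12 0.45 1.96 0.   0.73 0.11]
units [-0.0005  0.0011  0.0084] zaxis [1.e+00 1.e-03 5.e-04] xaxis [ 0.001 -1.    -0.   ] down [ 5.e-04  2.e-04 -1.e+00]
```

View pics/s7.png

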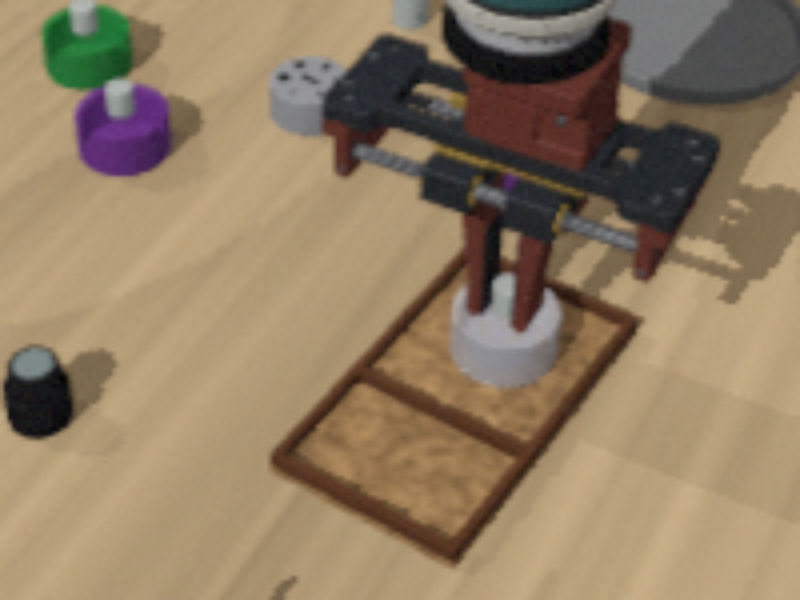

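Call:
servo_tool:
  plan: [0.57,0,0,0,0,0.57,0,0,0,0,0.57,0,0,0,0,0.57,0,-0.1,0,0,0.57,0,-0.2,0,0,0.7,-0.485,-0.2,0.625,0,0.7,-0.485,-0.2,0.625,0,0.7,-0.485,-0.2,0.625,0,0.7,-0.485,-0.2,0.625,0,0.7,-0.485,-0.2,0.625,0,0.7,-0.485,-0.2,0.625,0]

```text
t: 11.75
eef_pos: [0.6482, 0.2682, 0.11]
ee_rot: [0.501, -0.5, 0.499, -0.5]
wrist_force: [-0.2, -0.6, 0.1]
gripper_width: 0.0614
```

```bash
python3 - <<'E'
from h import *
from bench import env
go(.650,.2687,.023)
c=env.camera("side"); np.savez("side8.npz",**c); cv2.imwrite("pics/s8.png",cv2.resize(cv2.cvtColor(c["pixels"],cv2.COLOR_RGB2BGR)[190:340,170:370],(800,600)))
E
```

```text
t 11.75 pos [0.6482 0.2682 0.11  ] w 0.0614 F [-0.2 -0.6  0.1] j [ 0.29  0.62  1.39 -0.    1.13  0.29]
units [-0.002   0.29    0.0067] zaxis [ 1.      0.0013 -0.0022] xaxis [ 0.001 -1.     0.001] down [-2.2e-03 -8.0e-04 -1.0e+00]
```

View pics/s8.png

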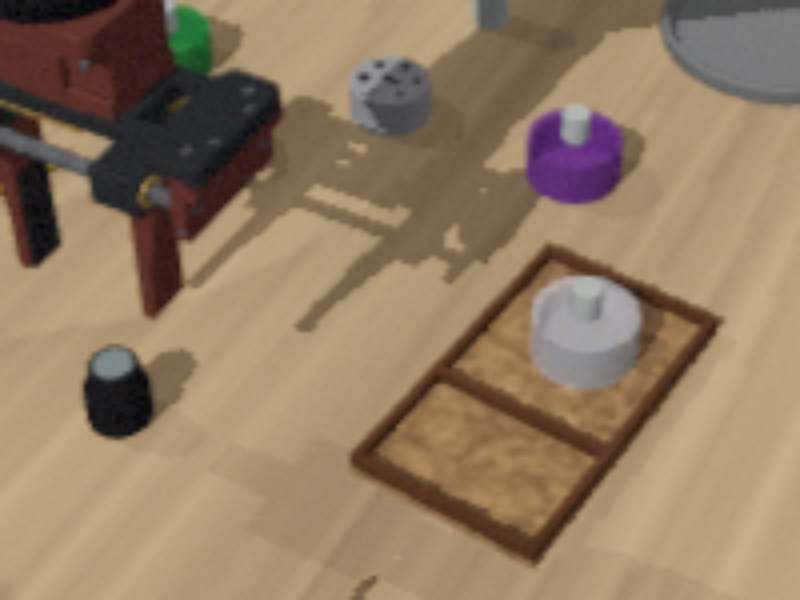

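Call:
servo_tool:
  plan: [0.7,-0.002,0.15,0.005,0,0.7,-0.002,0.29,0.005,0,0.7,-0.002,0.29,0.005,0,0.7,-0.002,0.29,0.005,0,0,-0.002,0.29,0.005,0,0,-0.002,0.29,0.005,0,0,-0.002,0.29,0.005,0,0,-0.002,0.29,0.005,0,0,-0.002,0.29,0.005,0]

```text
t: 12.92
eef_pos: [0.6514, 0.2695, 0.0245]
ee_rot: [-0.5, 0.5, -0.5, 0.501]
wrist_force: [-1.1, 0.6, 4.9]
gripper_width: 0.0334
```

```bash
python3 - <<'E'
from h import *
go(.4741,.2127,.12)
E
```

```text
t 12.93 pos [0.6514 0.2695 0.0245] w 0.0334 F [-1.1  0.6  4.9] j [0.29 0.72 1.44 0.   0.98 0.29]
units [ 0.1885 -0.3188 -0.5909] zaxis [1.0e+00 1.2e-03 9.0e-04] xaxis [ 0.001 -1.    -0.   ] down [ 9.e-04  4.e-04 -1.e+00]
```

Call:
servo_tool:
  plan: [0,0,-0.1,0,0,0,0,-0.2,0,0,0,0.188,-0.2,-0.591,0,0,0.188,-0.2,-0.591,0,0,0.188,-0.2,-0.591,0,0,0.188,-0.2,-0.591,0,0,0.188,-0.2,-0.591,0,0,0.188,-0.07,-0.591,0,0,0.188,-0.07,-0.591,0]

```text
t: 14.05
eef_pos: [0.4742, 0.2128, 0.0431]
ee_rot: [0.501, -0.5, 0.499, -0.499]
wrist_force: [0.1, -0.3, -0.6]
gripper_width: 0.0332
```

```bash
python3 - <<'E'
from h import *
from bench import env
go(.4741,.2127,.0297)
c=env.camera("side"); cv2.imwrite("pics/s9.png",cv2.resize(cv2.cvtColor(c["pixels"],cv2.COLOR_RGB2BGR)[190:340,190:390],(800,600)))
E
```

```text
t 14.05 pos [0.4742 0.2128 0.0431] w 0.0332 F [ 0.1 -0.3 -0.6] j [0.29 0.51 1.87 0.   0.77 0.29]
units [ 0.0002  0.0448 -0.0003] zaxis [ 1.0e+00  9.0e-04 -2.4e-03] xaxis [ 0.001 -1.     0.001] down [-2.4e-03 -6.0e-04 -1.0e+00]
```

View pics/s9.png

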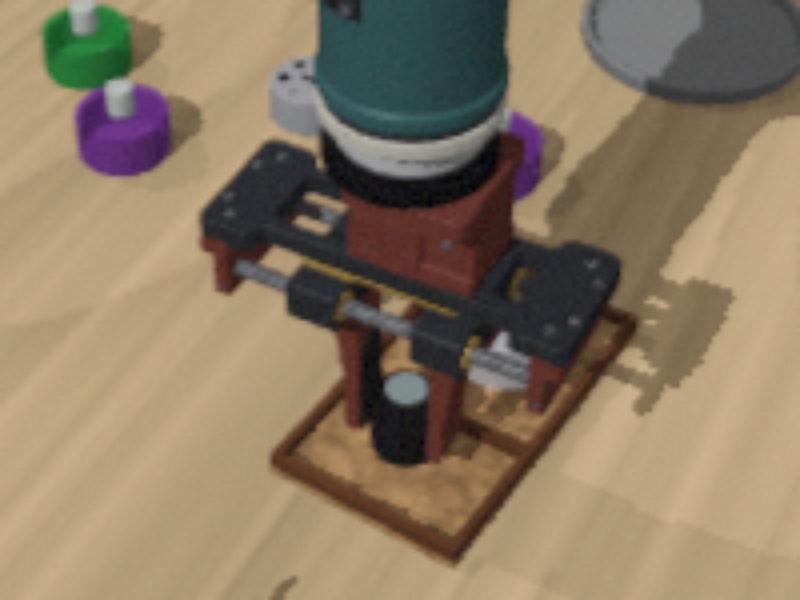

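Call:
servo_tool:
  plan: [0,0,0.03,0,0,0,0,0.044,0,0,0,0,0.044,0,0,0,0,0.044,0,0]

```text
t: 14.6
eef_pos: [0.4739, 0.2128, 0.0318]
ee_rot: [-0.5, 0.5, -0.5, 0.5]
wrist_force: [-0.5, -0.6, -0.8]
gripper_width: 0.0331
```

```bash
python3 - <<'E'
from h import *
go(.6548,-.0117,.15)
E
```

```text
t 14.6 pos [0.4739 0.2128 0.0318] w 0.0331 F [-0.5 -0.6 -0.8] j [0.29 0.52 1.88 0.   0.74 0.29]
units [ 0.7489 -0.394   0.6023] zaxis [1.e+00 1.e-03 4.e-04] xaxis [ 0.001 -1.    -0.   ] down [ 4.e-04  2.e-04 -1.e+00]
```

Call:
servo_tool:
  plan: [0,0,0.007,0,0,0,0,0.007,0,0,0.57,0,0.007,0,0,0.57,0,0.007,0,0,0.57,0,0.007,0,0,0.57,0,-0.1,0,0,0.57,0,-0.28,0,0,1,0.749,-0.28,0.602,0,1,0.749,-0.28,0.602,0,1,0.749,-0.28,0.602,0,1,0.749,-0.28,0.602,0,1,0.749,-0.28,0.602,0]

```text
t: 16.1
eef_pos: [0.6564, -0.0146, 0.1155]
ee_rot: [0.5, -0.5, 0.501, -0.5]
wrist_force: [-0.3, -0.1, -0.6]
gripper_width: 0.0878
```

```bash
python3 - <<'E'
from h import *
from bench import env
go(.6548,-.0117,.022)
c=env.camera("side"); cv2.imwrite("pics/s10.png",cv2.resize(cv2.cvtColor(c["pixels"],cv2.COLOR_RGB2BGR)[150:340,190:390],(630,600)))
E
```

```text
t 16.1 pos [ 0.6564 -0.0146  0.1155] w 0.0878 F [-0.3 -0.1 -0.6] j [-0.13  0.56  1.5  -0.    1.08 -0.13]
units [-0.0098  0.3115 -0.0058] zaxis [ 1.0e+00 -8.0e-04  1.1e-03] xaxis [-0.001 -1.     0.   ] down [ 1.1e-03 -4.0e-04 -1.0e+00]
```

View pics/s10.png

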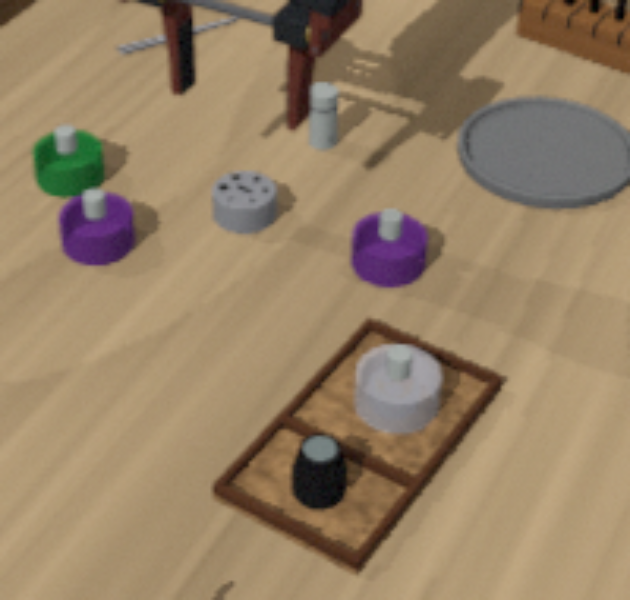

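Call:
servo_tool:
  plan: [1,-0.01,0,-0.005,0,1,-0.01,0.15,-0.005,0,1,-0.01,0.311,-0.005,0,1,-0.01,0.311,-0.005,0,1,-0.01,0.311,-0.005,0,0,-0.01,0.311,-0.005,0,0,-0.01,0.311,-0.005,0,0,-0.01,0.311,-0.005,0,0,-0.01,0.311,-0.005,0,0,-0.01,0.311,-0.005,0]
  grip_force: 35

```text
t: 17.4
eef_pos: [0.6534, -0.0089, 0.0225]
ee_rot: [-0.5, 0.5, -0.5, 0.5]
wrist_force: [-0.4, -0.2, 3.0]
gripper_width: 0.049
```

```bash
python3 - <<'E'
from h import *
go(.4733,-.1725,.15)
E
```

```text
t 17.4 pos [ 0.6534 -0.0089  0.0225] w 0.049 F [-0.4 -0.2  3. ] j [-0.12  0.67  1.57  0.    0.9  -0.12]
units [ 0.5448 -0.4254 -0.6004] zaxis [1.e+00 9.e-04 6.e-04] xaxis [ 0.001 -1.    -0.   ] down [ 6.e-04  0.e+00 -1.e+00]
```

Call:
servo_tool:
  plan: [0,0,-0.1,0,0,0,0,-0.25,0,0,0,0.1,-0.25,-0.2,0,0,0.3,-0.25,-0.4,0,0,0.537,-0.25,-0.6,0,0,0.537,-0.25,-0.6,0,0,0.537,-0.25,-0.6,0,0,0.537,-0.25,-0.6,0,0,0.537,-0.1,-0.6,0,0,0.537,-0.1,-0.6,0,0,0.537,-0.1,-0.6,0]

```text
t: 18.77
eef_pos: [0.4739, -0.1694, 0.0526]
ee_rot: [-0.501, 0.5, -0.499, 0.501]
wrist_force: [-0.7, 0.1, -4.1]
gripper_width: 0.049
```

```bash
python3 - <<'E'
from h import *
from bench import env
go(.4733,-.170,.0276)
c=env.camera("side"); cv2.imwrite("pics/s11.png",cv2.resize(cv2.cvtColor(c["pixels"],cv2.COLOR_RGB2BGR)[120:270,260:460],(800,600)))
E
```

```text
t 18.77 pos [ 0.4739 -0.1694  0.0526] w 0.049 F [-0.7  0.1 -4.1] j [-0.48  0.47  1.9   0.    0.77 -0.48]
units [ 0.0021  0.0832 -0.0019] zaxis [ 1.0e+00  2.5e-03 -3.0e-04] xaxis [ 0.002 -1.    -0.   ] down [-3.e-04  4.e-04 -1.e+00]
```

View pics/s11.png

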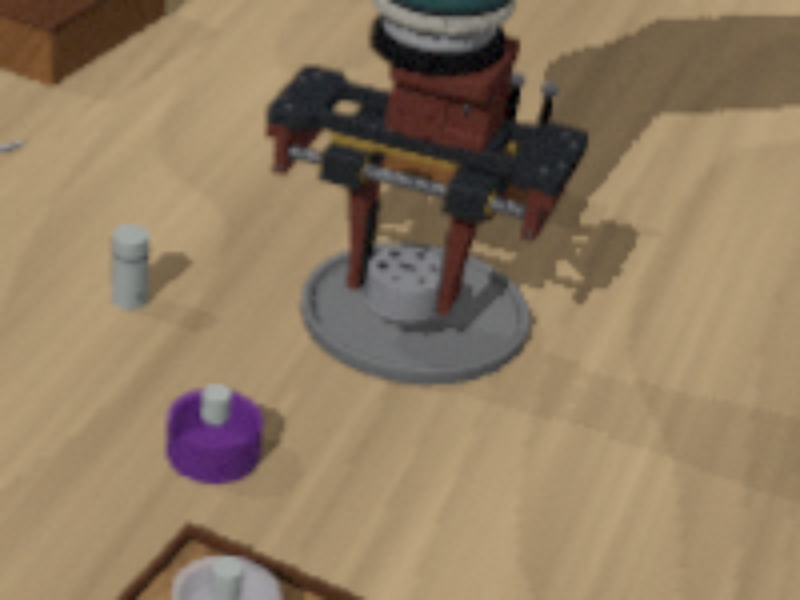

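Call:
servo_tool:
  plan: [0,0.002,0.04,-0.002,0,0,0.002,0.07,-0.002,0,0,0.002,0.083,-0.002,0,0,0.002,0.083,-0.002,0,0,0.002,0.083,-0.002,0]

```text
t: 19.45
eef_pos: [0.4722, -0.1704, 0.0274]
ee_rot: [0.5, -0.5, 0.499, -0.5]
wrist_force: [-2.1, 1.6, 3.0]
gripper_width: 0.0493
```

```bash
python3 - <<'E'
from h import *
go(.6461,-.129,.12)
E
```

```text
t 19.45 pos [ 0.4722 -0.1704  0.0274] w 0.0493 F [-2.1  1.6  3. ] j [-0.48  0.52  1.92  0.    0.71 -0.49]
units [-0.1378 -0.309   0.5797] zaxis [ 1.e+00  9.e-04 -7.e-04] xaxis [ 0.001 -1.    -0.001] down [-7.e-04  5.e-04 -1.e+00]
```

Block is on the floor (contact force up). Release and go over the tube.

Call:
servo_tool:
  plan: [0.68,0,0,0,0,0.68,0,0,0,0,0.68,0,0,0,0,0.68,0,-0.1,0,0,0.68,0,-0.31,0,0,0.68,0,-0.31,0,0,0.68,-0.138,-0.31,0.58,0,0.68,-0.138,-0.31,0.58,0,0.68,-0.138,-0.31,0.58,0,0.68,-0.138,-0.31,0.58,0,0.68,-0.138,-0.31,0.58,0]

```text
t: 20.82
eef_pos: [0.6451, -0.1288, 0.1187]
ee_rot: [0.501, -0.501, 0.499, -0.5]
wrist_force: [0.1, -0.1, -0.7]
gripper_width: 0.0597
```

```bash
python3 - <<'E'
from h import *
from bench import env
go(.6461,-.129,.030)
c=env.camera("side");np.savez("side12.npz",**c); cv2.imwrite("pics/s12.png",cv2.resize(cv2.cvtColor(c["pixels"],cv2.COLOR_RGB2BGR)[120:270,260:460],(800,600)))
b=blob(c,(284,173,302,200),"grey"); print(b[0],b[1:3],ray(c,b[0],.026))
E
```

```text
t 20.82 pos [ 0.6451 -0.1288  0.1187] w 0.0597 F [ 0.1 -0.1 -0.7] j [-0.3   0.56  1.49 -0.    1.09 -0.3 ]
units [0.001  0.2955 0.0043] zaxis [ 1.      0.0015 -0.0031] xaxis [ 0.001 -1.    -0.001] down [-3.1e-03  8.0e-04 -1.0e+00]
[292.11805556 186.2093757 ] (184.875, (10.0, 21.5)) [ 0.64618559 -0.12967686]
```

View pics/s12.png

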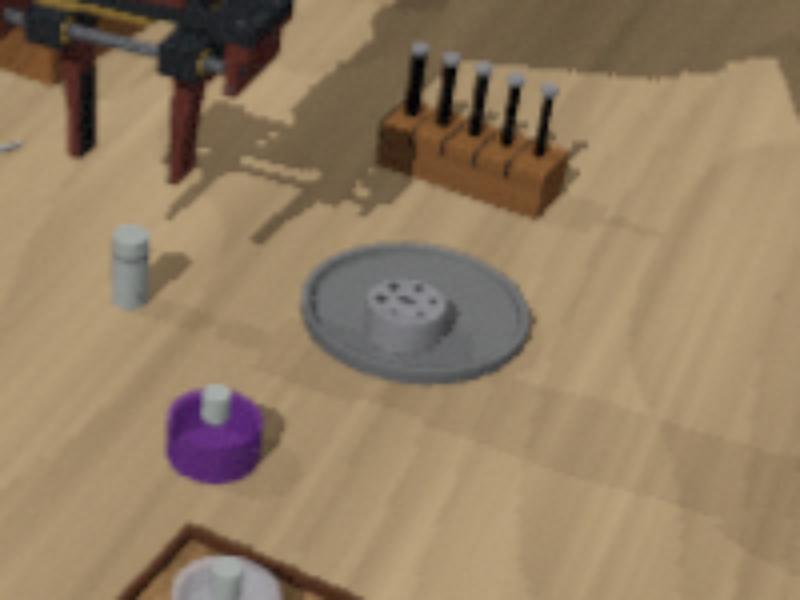

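Call:
servo_tool:
  plan: [0.68,0.002,0.15,0.003,0,0.68,0.002,0.295,0.003,0,0.68,0.002,0.295,0.003,0,0.68,0.002,0.295,0.003,0,0,0.002,0.295,0.003,0,0,0.002,0.295,0.003,0,0,0.002,0.295,0.003,0,0,0.002,0.295,0.003,0,0,0.002,0.295,0.003,0,0,0.002,0.295,0.003,0]
  grip_force: 15

```text
t: 22.12
eef_pos: [0.6475, -0.1297, 0.0321]
ee_rot: [-0.5, 0.5, -0.5, 0.5]
wrist_force: [-2.4, 0.6, 5.6]
gripper_width: 0.0238
```

```bash
python3 - <<'E'
from h import *
go(.4733,-.2305,.15)
E
```

```text
t 22.12 pos [ 0.6475 -0.1297  0.0321] w 0.0238 F [-2.4  0.6  5.6] j [-0.3   0.66  1.55  0.    0.93 -0.3 ]
units [ 0.3354 -0.3931 -0.581 ] zaxis [1.    0.001 0.   ] xaxis [ 0.001 -1.    -0.   ] down [ 0.e+00  1.e-04 -1.e+00]
```

Call:
servo_tool:
  plan: [0,0,-0.1,0,0,0,0,-0.25,0,0,0,0.2,-0.25,-0.1,0,0,0.335,-0.25,-0.3,0,0,0.335,-0.25,-0.581,0,0,0.335,-0.25,-0.581,0,0,0.335,-0.25,-0.581,0,0,0.335,-0.25,-0.581,0,0,0.335,-0.1,-0.581,0,0,0.335,-0.1,-0.581,0,0,0.335,-0.1,-0.581,0]

```text
t: 23.5
eef_pos: [0.4744, -0.2305, 0.0622]
ee_rot: [-0.5, 0.499, -0.5, 0.501]
wrist_force: [0.7, -0.1, -0.7]
gripper_width: 0.0232
```

```bash
python3 - <<'E'
from h import *
from bench import env
go(.4733,-.2305,.0371)
c=env.camera("side"); cv2.imwrite("pics/s13.png",cv2.resize(cv2.cvtColor(c["pixels"],cv2.COLOR_RGB2BGR)[120:270,260:460],(800,600)))
E
```

```text
t 23.5 pos [ 0.4744 -0.2305  0.0622] w 0.0232 F [ 0.7 -0.1 -0.7] j [-0.58  0.48  1.84  0.    0.82 -0.59]
units [ 0.0001  0.0837 -0.0037] zaxis [1.0e+00 1.8e-03 4.0e-04] xaxis [ 0.002 -1.     0.   ] down [ 4.e-04 -1.e-04 -1.e+00]
```

View pics/s13.png

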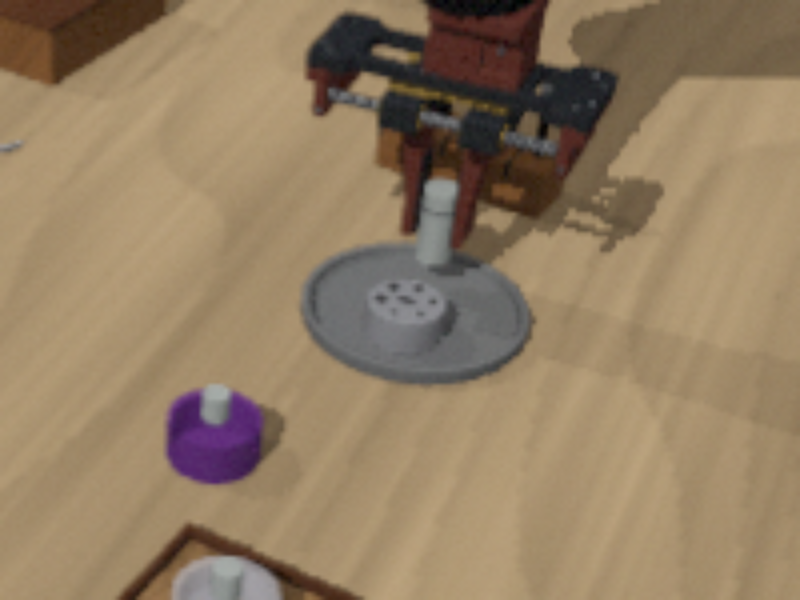

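Call:
servo_tool:
  plan: [0,0,0.04,-0.004,0,0,0,0.07,-0.004,0,0,0,0.084,-0.004,0,0,0,0.084,-0.004,0,0,0,0.084,-0.004,0]

```text
t: 24.18
eef_pos: [0.4721, -0.2304, 0.0364]
ee_rot: [-0.5, 0.5, -0.5, 0.5]
wrist_force: [0.2, 0.1, -0.1]
gripper_width: 0.0238
```

```bash
python3 - <<'E'
from h import *
go(.4733,-.2305,.0371)
E
```

```text
t 24.18 pos [ 0.4721 -0.2304  0.0364] w 0.0238 F [ 0.2  0.1 -0.1] j [-0.59  0.52  1.86  0.    0.76 -0.59]
units [ 0.0003 -0.0022  0.0041] zaxis [ 1.e+00  9.e-04 -0.e+00] xaxis [ 0.001 -1.    -0.   ] down [-0.e+00  1.e-04 -1.e+00]
```

Call:
servo_tool:
  plan: [0.45,0,0,0,0,0.45,0,0,0,0,0.45,0,0,0,0,0.45,0,-0.05,0,0,0.45,0,-0.2,0,0,0.45,0,-0.6,0,0,0.45,0,-0.6,0,0,0.45,0,-0.6,0,0,0.45,0.7,-0.6,0,0,0.45,0.7,-0.6,0,0,0.45,0.7,-0.6,0,0,0.45,0.7,-0.6,0,0]

```text
t: 25.68
eef_pos: [0.4714, -0.4435, 0.2155]
ee_rot: [-0.5, 0.501, -0.5, 0.499]
wrist_force: [0.1, 0.3, -0.0]
gripper_width: 0.0396
```

```bash
python3 - <<'E'
from h import *
from bench import env
go(.4733,-.2305,.0371)
c=env.camera("side");np.savez("side14.npz",**c); cv2.imwrite("pics/s14.png",cv2.resize(cv2.cvtColor(c["pixels"],cv2.COLOR_RGB2BGR)[130:340,200:440],(686,600)))
c=env.camera("top");np.savez("top14.npz",**c); cv2.imwrite("pics/t14.png",cv2.resize(cv2.cvtColor(c["pixels"],cv2.COLOR_RGB2BGR)[180:305,180:430],(800,400),interpolation=cv2.INTER_CUBIC))
E
```

```text
t 25.68 pos [ 0.4714 -0.4435  0.2155] w 0.0396 F [ 0.1  0.3 -0. ] j [-0.86  0.44  1.43 -0.    1.27 -0.86]
units [-0.7098  0.5948  0.0056] zaxis [ 1.0e+00 -1.5e-03 -7.0e-04] xaxis [-0.002 -1.    -0.   ] down [-7.e-04  0.e+00 -1.e+00]
```

View pics/s14.png

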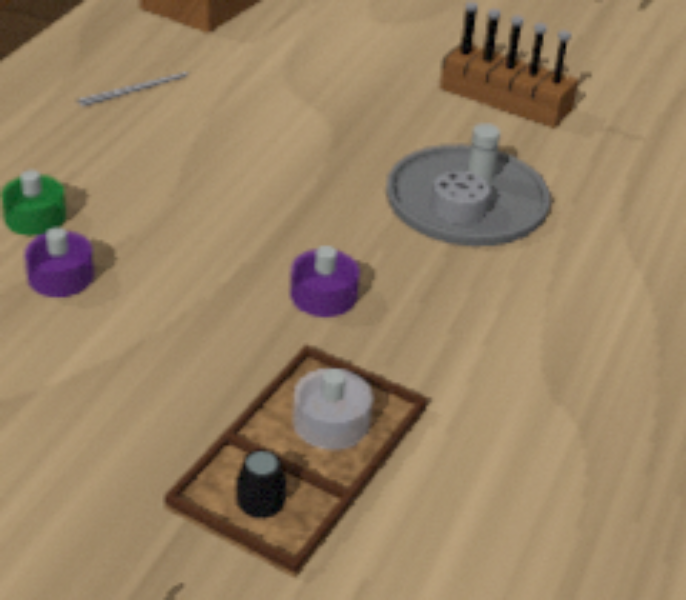

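View pics/t14.png

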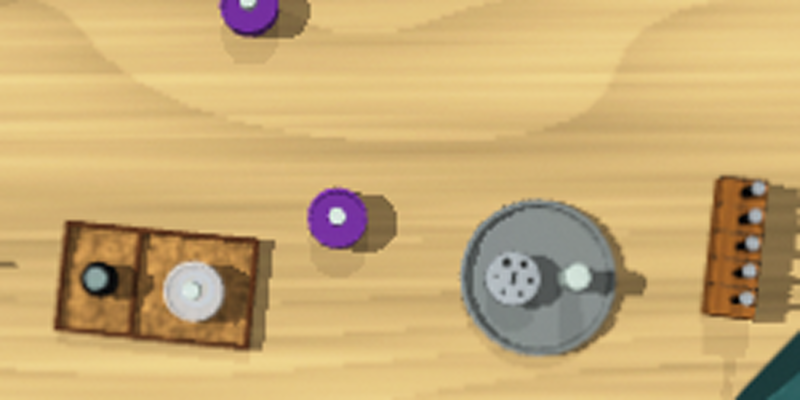

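```bash
python3 - <<'E'
from h import *
from bench import env
T=load("top14.npz");S=load("side14.npz")
def P(c):
    R=cv2.Rodrigues(c["rvec"])[0]; return np.c_[R,c["tvec"].ravel()]
def tri(a,b):
    u=[cv2.undistortPoints(np.array([[q]],float),c["mtx"],c["dist"])[0,0] for q,c in((a,T),(b,S))]
    X=cv2.triangulatePoints(P(T),P(S),u[0].reshape(2,1),u[1].reshape(2,1)); return (X[:3]/X[3]).ravel()
# cover silhouette, plane mid-height when seated: both views should agree
for k,h,rt,rs,kd in(("cover",.014+.005,(228,258,254,286),(300,255,334,290),"grey"),):
    a=blob(T,rt,kd);b=blob(S,rs,kd);print(k,a[0],a[1:3],ray(T,a[0],h),b[0],b[1:3],ray(S,b[0],h),"tri",tri(a[0],b[0]))
print("knob tri",tri((180+191/3.2,180+290/3.2),(200+335/2.857,130+377/2.857)))
E
```

```text
cover [240.22133133 270.60815644] (270.875, (19.0, 18.75)) [0.46355657 0.12373205] [315.88476995 272.41478968] (649.3125, (28.0, 28.5)) [0.46308868 0.12151916] tri [0.46296217 0.12337979 0.02081591]
knob tri [0.46207746 0.12229141 0.04981146]
```

```bash
python3 -c "
from bench import env
print(env.finish_job())"
```

```text
the job is handed in; nothing more can be done
None
```

Both kits are made up and handed in at about 26 s of the 102 s allowed. The order was movement, clear cover, loupe, then bench block and spring-bar tube.

- **Movement kit:** In the last pictures the movement is under the cover in the large cell, and the loupe stands upright, wide end down, in the small cell. The cover's knob top measured about 50 mm high from two views, against 51 mm expected if the rim rests on the tray floor. The two views placed the cover within about 2 mm of each other. I last saw the movement lying flat before the cover went on, because the cover looks milky in the pictures and hides it.
- **Bracelet kit:** The last pictures show the bench block and the tube standing flat side by side in the round tray, with a gap between them.
- **Left alone:** I did not go near the blower, and only passed well above the screwdriver rack. The rack still stands in its place in the last pictures; the blower was outside the part I viewed. The purple and green covers were not touched.

The arm was parked clear of everything at hand-in. No check failed. The largest disagreement was about 3 mm between the side camera and the gripper position, well inside the 8 mm of clearance the cover has around the movement.

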